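Move a snap-in filter cartridge to the flushing port

ROBOT

A 6-joint arm with a two-finger parallel gripper is mounted at the origin on the work surface. World frame = base frame: x ahead of the robot, y to its left, z up, the work surface at z = 0. Lengths are in mm, angles in degrees, forces in N, time in s.
With the tool pointing down it reaches from about 325 to 925 mm from the base axis. Payload 3.1 kg.
Tool frame: the origin (TCP) lies at the very end of the fingers, on their centre line; the grasp point (between the pads) lies grasp_offset behind it (grasp_offset is the distance from the TCP to the grasp point, in mm); z points along the fingers, x is the direction in which the jaws open and shut, and the axes are right-handed (so a half turn about z gives the same grasp; the last joint's range is limited). The gripper opens to 85 mm and grips with 20 to 120 N. Pads are 22 mm wide; open, the fingers measure 114 mm over their backs; the gripper's body (76 mm by 85 mm) begins 54 mm behind the grasp point. The pads swing forward as they close: fully open they stand 13 mm farther back than shut.
Start: joints at [-69.855, 12.427, 92.441, -0, 75.132, -6.429], TCP at [279.615, -558.976, 231.3] pointing down, gripper open.
Joint ranges: [-157.48, 157.48], [-44.54, 120.13], [17.64, 146.25], [-64.5, 244.5], [7.68, 150.69], [-147.95, 147.95]. Speed limits (degrees/s): [159.86, 159.86, 180, 180, 180, 180].

INTERFACE

Orientations are given as [roll, pitch, yaw] about the fixed x, y, z axes, in that order (R = Rz(yaw) Ry(pitch) Rx(roll)).
In Python, from station import * gives the robot as it stands. Calls block until the motion is done:
- goto(position, orientation): joint-space move of the TCP to a pose.
- move_l(position, attitude=None, speed=150): straight line of the TCP; attitude=None keeps the orientation; speed is the mean speed in mm/s.
- move_j(angles): joint-space move.
- grip(opening, squeeze=None): finger opening in mm; squeeze is the grip in N (None keeps the last); returns when the fingers have stopped.
- wait(seconds).
- solve_ik(position, orientation): joint angles nearest the present ones, or None.
- get_obs(): the state.
- get_image(name): name is "scene" or "top" or "wrist"; returns the picture (400x640x3 uint8, red, green, blue); there is no depth.
- get_calibration(name): a dict with "fx", "fy", "cx", "cy" (pixels), "R" (3x3) and "t" (3): a world point X has camera coordinates R X + t; the wrist camera has in their place "mount" (4x4, takes a point from camera to tool coordinates, whose origin is the TCP and whose axes are the tool frame's). Camera axes: x right, y down, z forward; pixel columns grow to the right and rows downward; lengths in mm; the calibration is good to about 2 mm. The wrist camera is an equidistant fisheye: a pixel r from the principal point sees the ray r / f radians off the axis. A picture is of the moment at which its call begins: read the wrist's pose just before it. get_calibration takes no time and is no camera call.
A pose or a line that the arm cannot do raises Unreachable and nothing moves.
- sign_off(): hands the job in, once; it reports no verdict.
Trained networks look in the newest picture that a camera, given by its name, has taken for a name from the list of things; names that differ only in an ending like _2 or _b are one class to them, and where a whole thing is asked for, a point or a joint stands for the part that bears it (a point fixed in the world has none). Each returns a list of dicts, best first, with "score" (0 to 1); they miss things now and then, are a little off and sometimes report something else, mostly with a low value. They report only what shows in the picture. A call takes as long as a camera call. They do not tell look-alikes from the thing itself.
- spot_in(name, camera): "extent" ([centre column, centre row, width, height] in pixels, round what is visible of it).
- regions_of(name, camera): "region" (400x640 bool, what is visible of it) and "extent" ([centre column, centre row, width, height] in pixels, round what is visible of it).
The state is a dict: "t": time; "joint_pos": joint angles; "qvel": joint speeds; "effort": joint torques, N m; "tcp_pos": TCP position; "ee_rot": TCP orientation; "wrist_force": force on the tool from outside, world axes, zero at the start; "moment": the same for the moment, N m; "grip_width": finger opening in mm.
Only numpy, scipy, OpenCV 4.12 (cv2) and the standard library are available. Lean on these libraries where they do the work, as an engineer would, in place of code of your own. Each camera call takes 0.05 s, during which the arm holds its last target.

TASK

Pinch the two sprung tabs of the filter cartridge together to free it from the rigid filler port, draw it out, and snap it fully home into the empty flushing port (the block on a soft mount), with both tabs sprung back out under the catches. Never pull on it while it is still caught, do not squeeze the tabs or press harder than the job needs, and leave the jars and other things on the bench where they are.

Things in the scene. Friction and masses are not known exactly. Their poses are not given: they have to be found in the camera images.
- cart_mid (a point): Centre of the cartridge, 45 mm above its underside; 90 mm tall, about 0.17 kg; alike after a half turn. x along its 30 mm side, y along the line of the two tabs, z up. Foot 30 x 42 mm (x by y), 28 mm high, then a narrower neck; a flange (46 mm in x) 50 to 55 mm up stops on the port's rim; above it a round housing 22 mm wide to 82 mm.
- cartridge: White snap-in filter cartridge with two upright sprung tabs, origin at the centre of its underside, axes as cart_mid. Finger rests stick out 7 mm from the tabs' outer faces, tops 60 mm above the underside: fingertips can push it down there. Pinch with about 20 to 30 N on each tab; more than 50 N breaks them.
- tab_a (a joint): Upright tab at the +y side, 16 mm wide (x), 4 mm thick, 30 to 90 mm above the underside. Value: how far it is slid in, 0 at rest to 0.005 m; spring 8 N at rest, 12 N fully in. Over both tabs' outer faces: 42 mm at rest, 32 mm fully pinched.
- tab_b (a joint): The same tab at the -y side. A barb on each tab, 34 to 40 mm above the underside, sticks 4 mm out and clears the port's catch once its tab is over 3 mm in (under 36 mm over both). No ramp: keep both pinched while the cartridge goes out or in.
- filler_port: The port that holds the cartridge at the start: rigid grey block on a steel foot 100 x 84 mm, pipe flange on its +x side, rim 70 mm above the bench. A sprung seat pushes the cartridge up against the catches with 7 N. Origin under its centre.
- filler_home (a point): Where cart_mid lies at the start, on the filler port's well axis, 3 mm below the rim; axes as the block's: x across the well's 32 mm side, y along its 44 mm side, z up.
- flush_base: Aluminium plate 104 x 100 x 12 mm carrying the empty flushing port. A sprung seat in the well meets the cartridge 10 mm before home with 4 N (7 N at home). The flange lands on the rim 2 mm beyond home; let the tabs out while still pushing there, then the seat lifts it 2 mm to the catches. Over 45 N between cartridge and a port counts as forcing.
- flush_home (a point): Where cart_mid must be when snapped home in the flushing port: on the well's axis, 3 mm below its rim; axes as filler_home. Block 48 x 64 x 64 mm (x, y, height), well 32 x 44 mm, 4 mm chamfer at the mouth, windows in the y sides under 8 mm thick catch ledges. The filler port's block is the same.
- flush_block (a joint): Height of the flushing block on its four rubber posts: 0 unloaded (rim 94 mm above the bench), -0.014 m fully down. It sinks straight down from about 1 N, roughly 1 mm for every 0.8 N, so how deep to push must be found by force: the flange is down on the rim at about 9 N, the mount bottoms at 12 N.
- jar_a: open glass jar of cream, 58 mm wide, 48 mm tall, not to be moved; origin under its centre
- jar_b: same kind of jar
- jar_c: same kind of jar
- jar_lid: white jar lid, 60 mm wide, 14 mm high, lying on the bench, not to be moved; origin under its centre
- nozzle: steel filling nozzle standing on its base, 32 mm wide, 55 mm tall, not to be moved; origin under its centre
- spatula: spatula 200 mm long lying on the bench, not to be moved
- label_stack: pack of blank labels 70 x 50 x 20 mm, not to be moved
Not all that is in view belongs to the job. What is shaped like the cartridge but purple is not meant.

How it is judged:
By the outcome, as a careful person would: the job done as asked, in the order asked, and still so for the second after the job is handed in, with the robot touching nothing.
It also fails if it takes over 54 s, if anything falls off the work surface, if the arm or the gripper's body presses on something with over 40 N, if the wrist force passes 120 N, or if a joint passes its speed limit or range.

## Working session

There is one attempt and no reset: what is moved stays moved. The work goes in short steps, each a Python script; the robot and the scene stay as the last script left them, time stands still between calls to the robot, and variables do not carry over. Pictures are saved under pics/ and viewed, and the job is handed in when it is done.

```bash
ls; mkdir -p pics; python3 - <<'E'
from station import *
import cv2
o=get_obs(); print(o)
for n in ("scene","top","wrist"):
    im=get_image(n); cv2.imwrite(f"pics/a_{n}.png",im[:,:,::-1])
    c=get_calibration(n); print(n,c)
E
```

```text
pics
{'t': 0.0, 'joint_pos': array([-6.98531593e+01,  1.24760696e+01,  9.25282207e+01,  1.59035407e-04,
        7.51302313e+01, -6.42709560e+00]), 'qvel': array([ 0.02414618,  0.06137222,  0.03445224,  0.06276991,  0.0186953 ,
       -0.00026338]), 'effort': array([ 1.99821450e-03, -3.96847415e+01, -3.03850329e+01,  1.46429311e-04,
        9.75681294e-03,  6.80373262e-06]), 'tcp_pos': array([ 279.35272648, -558.19949237,  229.9780475 ]), 'ee_rot': array([-1.79984789e+02,  1.33658965e-01, -6.34260869e+01]), 'wrist_force': array([-0.48818978, -0.06136352, -0.09585445]), 'moment': array([-0.02679708,  0.03740299, -0.00384406]), 'grip_width': 85.60034738965653}
scene {'fx': 419.5018832273528, 'fy': 419.5018832273528, 'cx': 323.54694446861106, 'cy': 199.51357228807328, 'R': array([[ 0.15558809,  0.98781777,  0.00289723],
       [ 0.84660722, -0.13183413, -0.51563163],
       [-0.50896813,  0.08267896, -0.85680548]]), 't': array([-158.74449581, -451.62120609, 1155.86869567])}
top {'fx': 472.72932337838483, 'fy': 472.72932337838483, 'cx': 313.4812618673516, 'cy': 197.55990354403664, 'R': array([[ 2.29424409e-03, -9.99846224e-01, -1.73857570e-02],
       [-9.83094214e-01,  9.27983284e-04, -1.83098077e-01],
       [ 1.83086055e-01,  1.75119087e-02, -9.82940908e-01]]), 't': array([  79.60777009,  586.31416244, 1037.37797526])}
wrist {'fx': 309.70691628693146, 'fy': 309.70691628693146, 'cx': 319.2671569890682, 'cy': 198.0812562187095, 'mount': array([[ 9.99997752e-01, -2.10641525e-03, -2.44080256e-04,
        -5.90183215e-01],
       [ 2.07976656e-03,  9.51809960e-01,  3.06681390e-01,
        -7.92422032e+01],
       [-4.13680338e-04, -3.06681209e-01,  9.51812201e-01,
        -1.42438136e+02],
       [ 0.00000000e+00,  0.00000000e+00,  0.00000000e+00,
         1.00000000e+00]])}
```

View pics/a_scene.png

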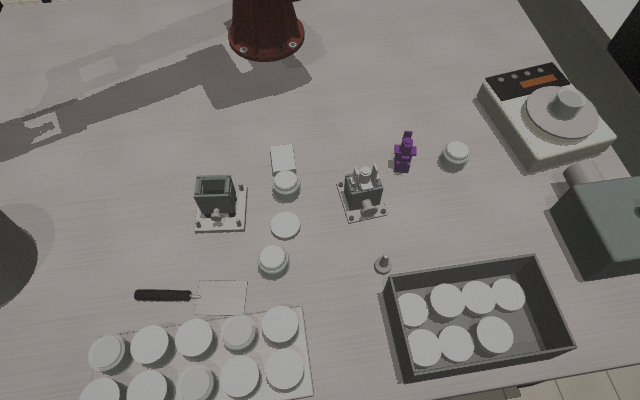

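View pics/a_top.png

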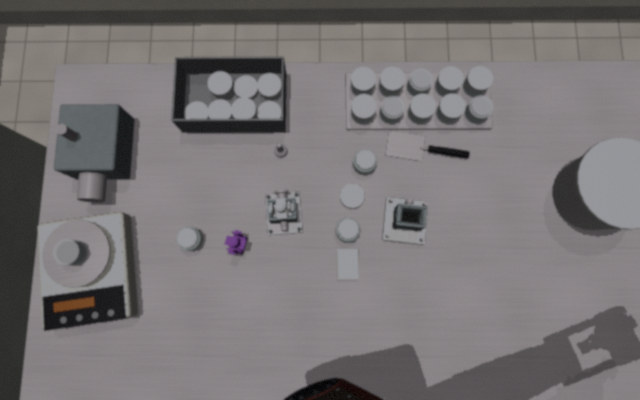

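View pics/a_wrist.png

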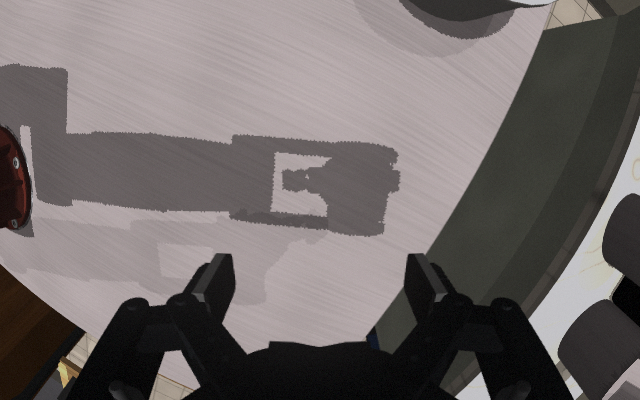

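Candidates for the cartridge: white one in the grey block at top (283,209) / scene (365,180), and the purple one at top (237,243) / scene (404,152). The white one sits in the port with a pipe flange, so it fits the description. The empty port is at top (408,215). I'll confirm with enlarged crops.

```bash
cat > h.py <<'E'
from station import *
import cv2, numpy as np
from scipy.spatial.transform import Rotation as Ro
from scipy.optimize import least_squares
def pix2z(cam,u,v,z):
    c=get_calibration(cam); d=c["R"].T@np.array([(u-c["cx"])/c["fx"],(v-c["cy"])/c["fy"],1]); o=-c["R"].T@np.asarray(c["t"])
    return o+d*(z-o[2])/d[2]
def proj(cam,X):
    c=get_calibration(cam); p=np.atleast_2d(X)@c["R"].T+c["t"]; return np.c_[c["fx"]*p[:,0]/p[:,2]+c["cx"],c["fy"]*p[:,1]/p[:,2]+c["cy"]]
def wpose(o=None):
    o=o or get_obs(); T=np.eye(4); T[:3,:3]=Ro.from_euler("xyz",o["ee_rot"],degrees=True).as_matrix(); T[:3,3]=o["tcp_pos"]; return T
def wproj(X,T):
    c=get_calibration("wrist"); M=np.linalg.inv(T@c["mount"]); p=np.atleast_2d(X)@M[:3,:3].T+M[:3,3]
    r=np.hypot(p[:,0],p[:,1]); th=np.arctan2(r,p[:,2]); k=c["fx"]*th/np.maximum(r,1e-9); return np.c_[c["cx"]+k*p[:,0],c["cy"]+k*p[:,1]]
def wray(u,v,T,z):
    c=get_calibration("wrist"); a,b=(u-c["cx"])/c["fx"],(v-c["cy"])/c["fy"]; th=np.hypot(a,b); s=np.sin(th)/max(th,1e-9)
    d=(T@c["mount"])[:3,:3]@np.array([a*s,b*s,np.cos(th)]); o=(T@c["mount"])[:3,3]; return o+d*(z-o[2])/d[2]
E
python3 - <<'E'
from h import *
a=cv2.imread("pics/a_top.png"); b=cv2.imread("pics/a_scene.png")
C=lambda im,x,y,s,n:cv2.resize(im[y:y+s,x:x+s],(n,n),interpolation=cv2.INTER_CUBIC)
cv2.imwrite("pics/crop1.png",np.vstack([np.hstack([C(a,225,175,85,300),C(a,365,175,85,300)]),np.hstack([C(b,335,125,95,300),C(b,180,155,95,300)])]))
print(pix2z("top",283,209,75),pix2z("scene",365,180,75),pix2z("top",410,215,94),pix2z("scene",216,185,94))
for n in ("filler_port","flush_base","cartridge","jar_a","nozzle"):
    for cam in("top",): print(n,[(np.round(d["score"],2),np.round(d["extent"]),pix2z(cam,*d["extent"][:2],48).round()) for d in spot_in(n,cam)])
E
```

```text
[556.27564764 148.47349941  75.        ] [558.13516086 154.63165856  75.        ] [ 539.68120199 -133.4457654    94.        ] [ 538.2139142  -129.55199499   94.        ]
filler_port [(np.float64(0.65), array([281., 212.,  34.,  47.]), array([554., 156.,  48.]))]
flush_base [(np.float64(0.84), array([406., 221.,  51.,  48.]), array([ 533., -131.,   48.])), (np.float64(0.47), array([363., 162.,  23.,  27.]), array([672., -36.,  48.])), (np.float64(0.36), array([411., 218.,  34.,  34.]), array([ 541., -145.,   48.])), (np.float64(0.35), array([354., 195.,  20.,  30.]), array([593., -13.,  48.]))]
cartridge [(np.float64(0.83), array([283., 209.,  23.,  17.]), array([560., 150.,  48.])), (np.float64(0.7), array([235., 242.,  28.,  27.]), array([483., 260.,  48.]))]
jar_a [(np.float64(0.78), array([350., 231.,  24.,  24.]), array([509.,  -3.,  48.])), (np.float64(0.58), array([364., 161.,  23.,  28.]), array([674., -40.,  48.])), (np.float64(0.57), array([189., 238.,  28.,  27.]), array([493., 365.,  48.]))]
nozzle [(np.float64(0.54), array([282., 149.,  10.,  15.]), array([704., 154.,  48.]))]
```

View pics/crop1.png

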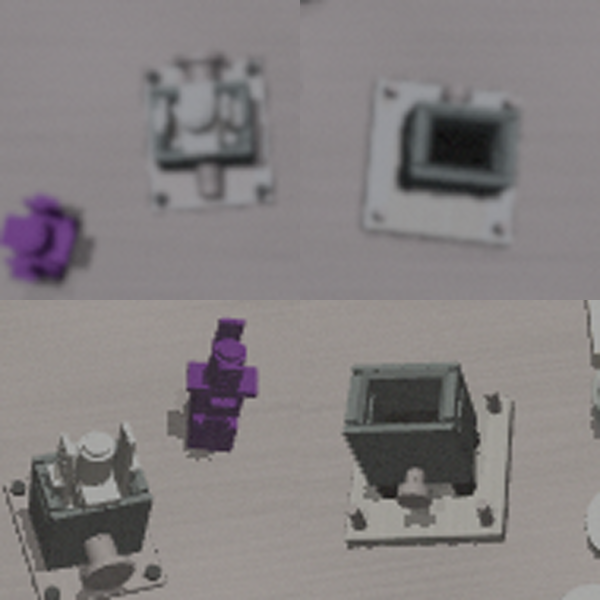

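The crops confirm it: the white cartridge sits in the grey block on the steel foot, and the purple decoy stands free. The empty block on a light plate is the flushing port. I'll look at the flushing port with the wrist camera first.

```bash
python3 - <<'E'
from h import *
import station; print([n for n in dir(station) if not n.startswith('_')])
print(get_obs()["t"])
try: print("go",grasp_offset)
except Exception as e: print(e)
for p in ([540,-132,250],[558,150,230]):
    for y in (90,-90): print(p,y,np.round(solve_ik(p,[180,0,y]),1) if solve_ik(p,[180,0,y]) is not None else None)
E
```

```text
['Unreachable', 'get_calibration', 'get_image', 'get_obs', 'goto', 'grasp_offset', 'grip', 'move_j', 'move_l', 'regions_of', 'sign_off', 'solve_ik', 'spot_in', 'wait']
0.4
go 18.700000000000003
[540, -132, 250] 90 [ -21.     3.1  100.8    0.    76.1 -111. ]
[540, -132, 250] -90 [-21.    3.1 100.8  -0.   76.1  69. ]
[558, 150, 230] 90 [  8.1   6.8  99.   -0.   74.2 -81.9]
[558, 150, 230] -90 [ 8.1  6.8 99.   0.  74.2 98.1]
```

```bash
python3 - <<'E'
from h import *
goto([530,-132,250],[180,0,-90])
o=get_obs(); im=get_image("wrist"); np.save("pics/T1.npy",wpose(o)); cv2.imwrite("pics/w1.png",im[:,:,::-1])
print(o["t"],o["tcp_pos"],o["ee_rot"],[(d["score"],np.round(d["extent"])) for d in spot_in("flush_base","wrist")])
goto([550,152,240],[180,0,-90])
o=get_obs(); im=get_image("wrist"); np.save("pics/T2.npy",wpose(o)); cv2.imwrite("pics/w2.png",im[:,:,::-1])
print(o["t"],o["tcp_pos"],o["ee_rot"],o["wrist_force"],[(d["score"],np.round(d["extent"])) for d in spot_in("cartridge","wrist")])
E
```

```text
2.2 [ 529.93311057 -132.75666465  249.98144561] [ 1.79996241e+02 -2.33724718e-02 -9.00442664e+01] [(0.69, array([324., 158.,  87.,  92.]))]
3.4 [550.26810967 150.94044614 240.00990298] [-1.79991733e+02 -4.59882578e-02 -9.00482375e+01] [0.6126935  0.14047398 0.68957354] [(0.79, array([317., 175.,  53.,  46.])), (0.74, array([233., 225.,  42.,  54.])), (0.3, array([542., 184.,  69.,  66.]))]
```

View pics/w1.png

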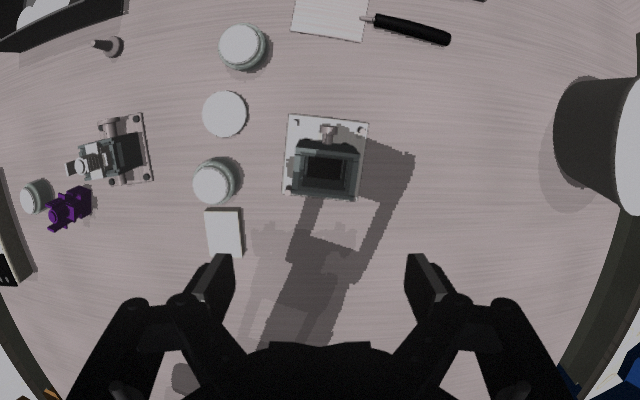

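View pics/w2.png

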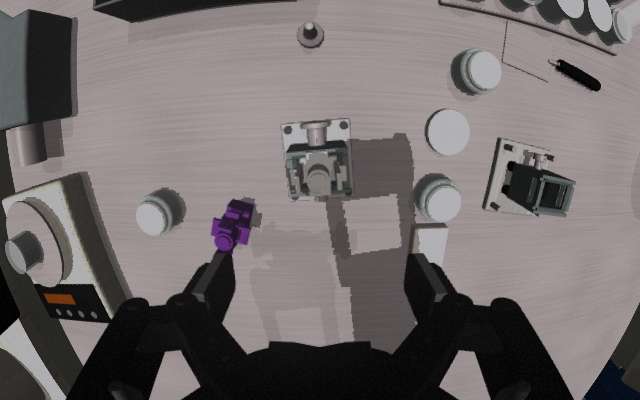

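```bash
python3 - <<'E'
import cv2,numpy as np
C=lambda im,x,y,w,h,k:cv2.resize(im[y:y+h,x:x+w],None,fx=k,fy=k,interpolation=cv2.INTER_CUBIC)
a=cv2.imread("pics/w1.png");b=cv2.imread("pics/w2.png")
cv2.imwrite("pics/crop2.png",np.hstack([C(a,275,105,100,100,4),C(b,270,110,100,100,4)]))
E
```

```text
(no output)
```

View pics/crop2.png

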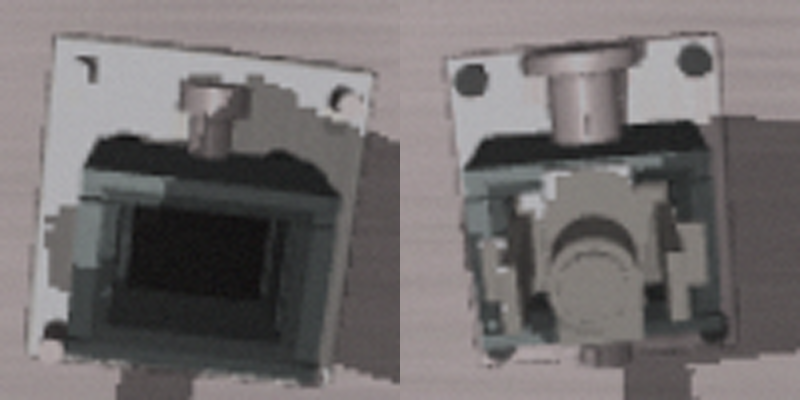

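```bash
cat >> h.py <<'E'
# corners order TL,TR,BR,BL in the image (up=+x, right=-y)
RIM=np.array([[24,32],[24,-32],[-24,-32],[-24,32.]])
def rimpts(p,z,P=RIM):
    x,y,a=p; a=np.radians(a); c,s=np.cos(a),np.sin(a)
    return np.c_[x+c*P[:,0]-s*P[:,1],y+s*P[:,0]+c*P[:,1],np.full(len(P),z)]
def fit(px,z,T,P=RIM):
    f=lambda p:(wproj(rimpts(p,z,P),T)-px).ravel()
    X0=np.mean([wray(*q,T,z) for q in px],0)
    r=least_squares(f,[X0[0],X0[1],0]); return r.x,np.round(r.fun,1)
E
python3 - <<'E'
from h import *
for n,off,z,px in ((1,(275,105),94,[(82,168),(340,195),(325,375),(65,350)]),(2,(270-100,110),70,[(465,168),(715,150),(730,340),(480,350)])):
    T=np.load(f"pics/T{n}.npy"); px=np.array(px)/4+off
    p,r=fit(px,z,T); print(p.round(2),r)
    im=cv2.imread(f"pics/w{n}.png")
    q=wproj(rimpts(p,z),T); big=cv2.resize(im,None,fx=4,fy=4,interpolation=cv2.INTER_CUBIC)
    for P in (RIM,RIM*[16/24,22/32]):
        q=(wproj(rimpts(p,z,P),T)+.5)*4
        cv2.polylines(big,[q.round().astype(int)],True,(0,0,255),1)
    x,y=(np.array([275,105]) if n==1 else np.array([270,110]))*4
    cv2.imwrite(f"pics/fit{n}.png",big[y:y+400,x:x+400])
a=np.hstack([cv2.imread("pics/fit1.png"),cv2.imread("pics/fit2.png")]);cv2.imwrite("pics/fit12.png",a)
E
```

```text
[ 538.42 -138.48   -5.55] [-0.  -0.5  0.8 -1.  -1.5  0.4  0.7  1. ]
[555.59 151.59   3.59] [ 0.3  0.6  0.4  1.  -1.5 -1.6  0.8 -0.3]
```

View pics/fit12.png

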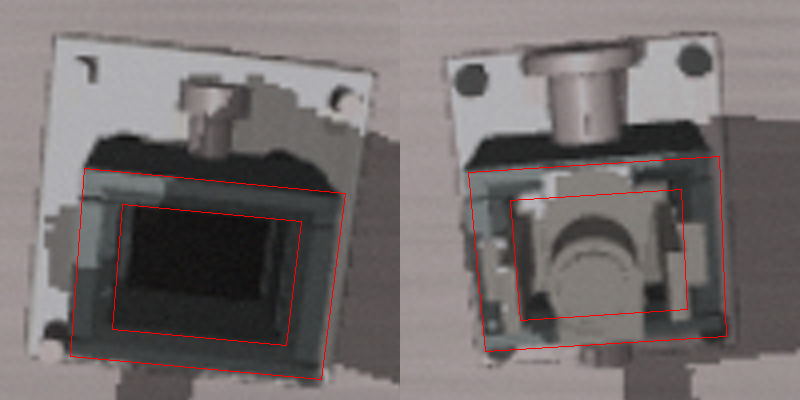

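```bash
python3 - <<'E'
from h import *
def look(p,z,n):
    goto([p[0],p[1],z],[180,0,-90+p[2]]); wait(.2)
    o=get_obs(); im=get_image("wrist"); np.save(f"pics/T{n}.npy",wpose(o)); cv2.imwrite(f"pics/w{n}.png",im[:,:,::-1]); print(o["t"],o["tcp_pos"],o["ee_rot"],o["wrist_force"])
goto([545,0,220],[180,0,-90])
look([538.4,-138.5,-5.55],160,3)
goto([545,0,220],[180,0,-90])
look([555.6,151.6,3.6],136,4)
a,b=[cv2.imread(f"pics/w{n}.png") for n in (3,4)]
C=lambda im:cv2.resize(im[160:280,250:390],None,fx=5,fy=5,interpolation=cv2.INTER_CUBIC)
cv2.imwrite("pics/c3.png",C(a));cv2.imwrite("pics/c4.png",C(b))
E
```

```text
5.0083 [ 539.51879314 -136.94074541  161.2417862 ] [-1.79874884e+02 -8.10217278e-03 -9.53976251e+01] [ 0.68935307 -1.0248684   0.18344739]
6.6333 [556.92951086 150.02295117 137.42253719] [-1.79850445e+02 -1.02154197e-02 -8.65399560e+01] [0.11318422 0.26374956 0.54126639]
```

View pics/c3.png

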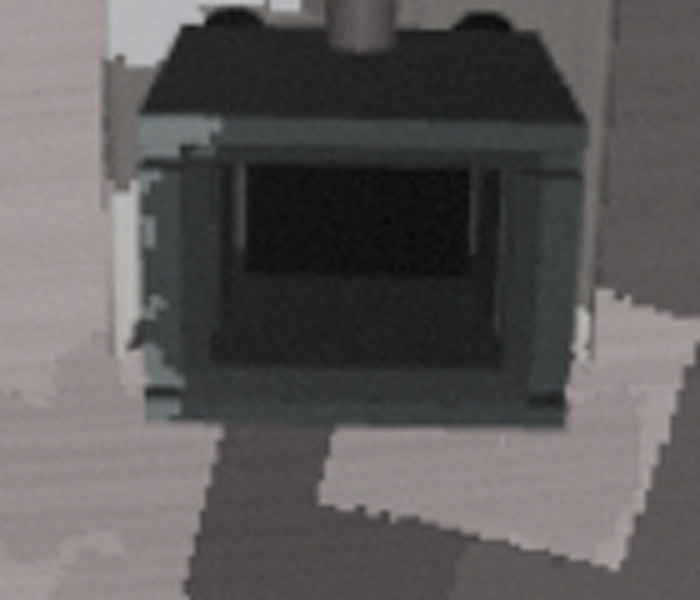

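View pics/c4.png

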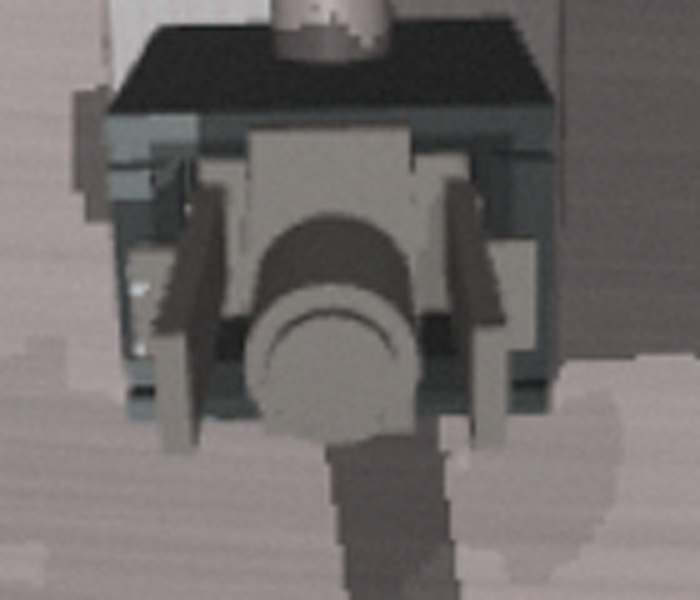

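```bash
python3 - <<'E'
from h import *
for _ in range(3):
    o=get_obs(); print(o["t"],o["tcp_pos"].round(2),o["ee_rot"].round(2),o["qvel"].round(2),o["joint_pos"].round(3)); wait(.1)
np.save("pics/T4b.npy",wpose())
print(solve_ik([555.6,151.6,136],[180,0,-86.4]))
R={}
for n,z,px in ((3,94,[(140,117),(588,122),(567,427),(145,424)]),(4,70,[(107,112),(554,104),(550,413),(127,418)])):
    T=np.load(f"pics/T{n}.npy"); px=np.array(px)/5+(250,160)
    p,r=fit(px,z,T); print(p.round(2),r,"rel to tool:",(T[:3,:3].T@(np.array([p[0],p[1],z])-T[:3,3])).round(2))
    im=cv2.imread(f"pics/w{n}.png"); big=cv2.resize(im[160:280,250:390],None,fx=5,fy=5,interpolation=cv2.INTER_CUBIC)
    for P in (RIM,RIM*[16/24,22/32],RIM*[20/24,26/32]):
        q=(wproj(rimpts(p,z,P),T)-(250,160)+.5)*5
        cv2.polylines(big,[q.round().astype(int)],True,(0,0,255),1)
    cv2.imwrite(f"pics/fit{n}.png",big)
E
```

```text
6.6833 [556.73 150.24 137.3 ] [-1.7987e+02 -1.0000e-02 -8.6520e+01] [ 0.47  0.01  0.25  0.09 -0.03 -0.02] [ 8.13800e+00  1.21460e+01  1.03524e+02 -1.80000e-02  6.41960e+01
  9.46700e+01]
6.7833 [556.3  150.69 136.93] [-179.91    0.    -86.49] [ 0.44  0.22  0.28  0.04 -0.12 -0.08] [ 8.1840e+00  1.2162e+01  1.0355e+02 -8.0000e-03  6.4196e+01  9.4677e+01]
6.8833 [555.95 151.09 136.56] [-179.95    0.    -86.45] [ 0.34  0.25  0.12 -0.07 -0.09  0.14] [ 8.22800e+00  1.21850e+01  1.03566e+02 -4.00000e-03  6.41960e+01
  9.46760e+01]
[ 8.28073657e+00  1.22329005e+01  1.03575819e+02 -2.54444375e-14
  6.41912806e+01  9.46807366e+01]
[ 537.51 -137.94   -6.36] [-0.7 -0.2  0.3  0.2  0.2  0.2  0.3 -0.2] rel to tool: [ 1.17  2.05 67.24]
[556.52 152.63   4.4 ] [-0.5  0.   0.7 -0.  -0.2 -0.2 -0.1  0.2] rel to tool: [-2.64  0.42 67.42]
```

View pics/fit3.png

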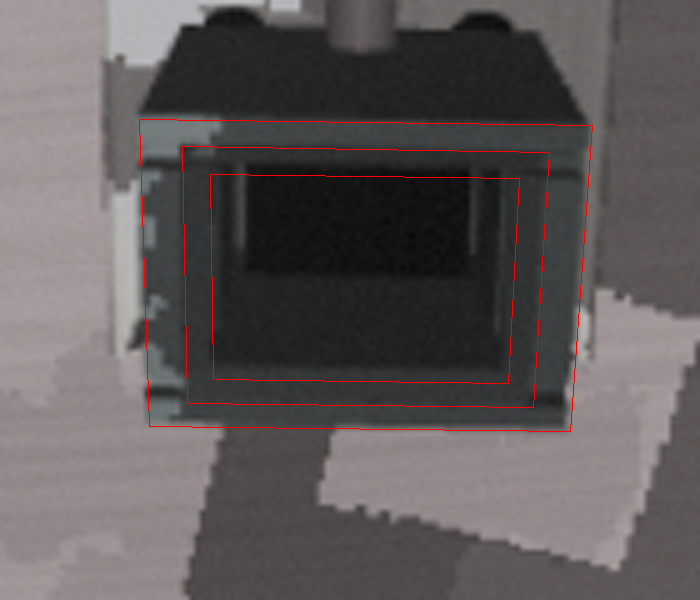

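View pics/fit4.png

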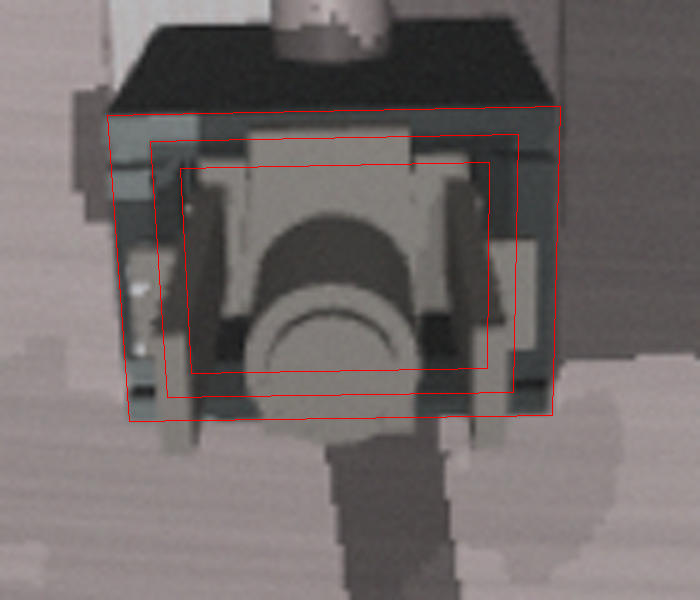

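```bash
python3 - <<'E'
from h import *
goto([556.3,152.5,136],[180,0,-85.7]); grip(52,25); wait(.4)
o=get_obs(); im=get_image("wrist"); np.save("pics/T5.npy",wpose(o)); cv2.imwrite("pics/w5.png",im[:,:,::-1]); print(o["t"],o["tcp_pos"].round(2),o["ee_rot"].round(2),o["wrist_force"].round(2),o["grip_width"],o["qvel"].round(2))
cv2.imwrite("pics/c5.png",cv2.resize(im[160:300,235:405,::-1],None,fx=4.5,fy=4.5,interpolation=cv2.INTER_CUBIC))
for n,z,px in ((3,94,[(140,117),(588,122),(567,427),(145,424)]),):
    T=np.load(f"pics/T{n}.npy"); px=(np.array(px)+.5)/5-.5+(250,160)
    p,r=fit(px,z,T); print(p.round(2),r)
E
```

```text
8.0667 [556.32 152.5  136.01] [-180.     0.   -85.7] [ 0.14 -0.9   0.12] 51.912589941502205 [ 0.02  0.08 -0.01  0.02 -0.02 -0.04]
[ 537.86 -137.68   -6.37] [-0.7 -0.2  0.3  0.1  0.2  0.3  0.3 -0.2]
```

View pics/c5.png

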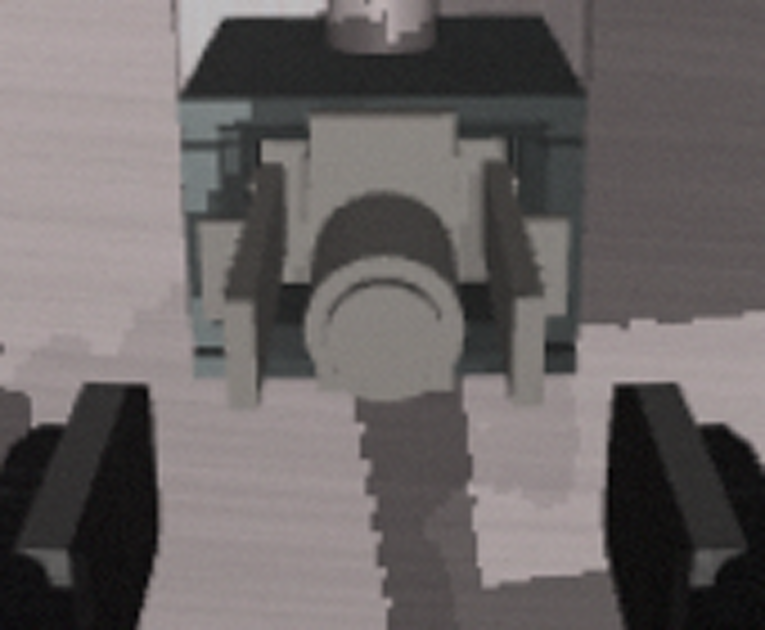

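```bash
python3 - <<'E'
from h import *
T=np.load("pics/T5.npy"); px=(np.array([(180,97),(585,96),(578,376),(190,377)])+.5)/4.5-.5+(235,160)
p,r=fit(px,70,T); print(p.round(2),r)
# flush again using only left/right consistent edges
o=get_obs(); print(o["t"])
# tab tops centre (rim+42=112): left tab top centre px, right tab top centre, housing top centre(82+22=104)
for (u,v),z in (((242,352),112),((528,350),112),((384,328),104)):
    print(wray((u+.5)/4.5-.5+235,(v+.5)/4.5-.5+160,T,z).round(1))
E
```

```text
[556.54 153.01   4.4 ] [-0.6  0.2  0.7  0.1 -0.6 -0.2  0.5 -0.1]
8.1167
[555.5 171.7 112. ]
[558.5 134.1 112. ]
[556.8 153.  104. ]
```

```bash
cat >> h.py <<'E'
def F(n=3):
    a=[]
    for _ in range(n): a.append(np.r_[get_obs()["wrist_force"]]); wait(.02)
    return np.mean(a,0)
E
python3 - <<'E'
from h import *
A=[180,0,-85.6]
move_l([556.6,153.0,136],A); grip(48,25)
wait(.2); f0=F(5); print("f0",f0.round(2),get_obs()["t"])
move_l([556.6,153.0,92],A,speed=80); wait(.2)
z=92
f=F(); print(z,get_obs()["tcp_pos"].round(2),(f-f0).round(2))
while z>77:
    z-=1.5; move_l([556.6,153.0,z],A,speed=30); wait(.08); f=F(2)-f0
    print(z,get_obs()["tcp_pos"].round(2)[2],f.round(2))
    if f[2]>2.0 or np.linalg.norm(f[:2])>6: break
print(get_obs()["t"],get_obs()["grip_width"])
E
```

```text
f0 [-0.11  0.23  0.34] 8.8667
92 [557.19 153.08  92.74] [ 0.06 -0.32 -0.32]
90.5 90.52 [-0.41 -0.45  0.28]
89.0 88.93 [-0.09  0.42 -0.17]
87.5 87.45 [ 0.18 -0.15 -1.29]
86.0 85.97 [ 1.18  0.17 -0.57]
84.5 84.45 [ 0.26 -0.35 -0.16]
83.0 82.98 [-0.34 -0.29 -0.9 ]
81.5 81.46 [-0.23  0.67 -1.09]
80.0 79.96 [-0.27 -0.17 -0.6 ]
78.5 79.27 [-0.42 -0.22  3.64]
13.1167 48.01365285187691
```

```bash
python3 - <<'E'
from h import *
A=[180,0,-85.6]; f0=np.array([-.11,.23,.0])
move_l([556.6,153.0,80.3],A,speed=30); wait(.1)
print(F(2).round(2))
grip(28,25); wait(.15); o=get_obs(); print(o["t"],o["grip_width"],o["tcp_pos"].round(2),F(4).round(2),o["moment"].round(2))
im=get_image("wrist"); cv2.imwrite("pics/c6.png",cv2.resize(im[180:380,200:440,::-1],None,fx=3,fy=3,interpolation=cv2.INTER_CUBIC))
E
```

```text
[ 0.03  0.29 -0.16]
13.975 28.91646281998086 [556.64 152.62  80.92] [-1.93 -1.69  5.45] [-0.39  0.34  0.03]
```

View pics/c6.png

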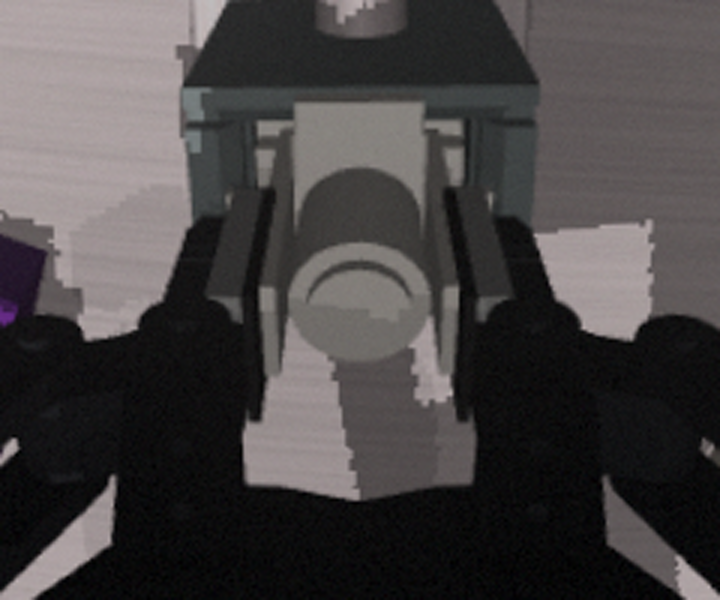

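Picture: both pads lie on the tabs, which are pulled in against the housing, symmetric about column ~360 of the crop. Width is below 36 mm, so I lift gently.

```bash
python3 - <<'E'
from h import *
A=[180,0,-85.6]
for z in (81.8,84,88):
    move_l([556.6,153.0,z],A,speed=20); o=get_obs(); f=o["wrist_force"]; print(z,o["t"],o["tcp_pos"].round(2),f.round(2),round(o["grip_width"],2))
    if f[2]<-6 or o["grip_width"]>35: print("STOP");break
E
```

```text
81.8 14.3417 [556.63 152.65  82.27] [-2.66 -2.71  3.73] 28.98
84 14.6 [556.58 152.7   84.1 ] [-2.1  -2.29  4.06] 28.54
88 14.95 [556.59 152.92  87.96] [-1.21 -2.97  3.17] 28.11
```

```bash
python3 - <<'E'
from h import *
A=[180,0,-85.6]
move_l([556.6,153.0,100],A,speed=40); o=get_obs(); print(o["t"],o["wrist_force"].round(2),round(o["grip_width"],2))
move_l([556.6,153.0,180],A,speed=100); wait(.1); o=get_obs(); print(o["t"],F().round(2),round(o["grip_width"],2))
goto([545,0,185],[180,0,-91]); goto([537.9,-137.7,180],[180,0,-96.2]); wait(.5)
o=get_obs(); print(o["t"],o["tcp_pos"].round(2),o["ee_rot"].round(2),F(5).round(2),round(o["grip_width"],2))
np.save("pics/T7.npy",wpose(o)); im=get_image("wrist"); cv2.imwrite("pics/w7.png",im[:,:,::-1])
cv2.imwrite("pics/c7.png",cv2.resize(im[140:380,200:440,::-1],None,fx=2.5,fy=2.5,interpolation=cv2.INTER_CUBIC))
im=get_image("scene"); cv2.imwrite("pics/c7s.png",cv2.resize(im[90:280,120:420,::-1],None,fx=2.5,fy=2.5,interpolation=cv2.INTER_CUBIC))
E
```

```text
15.4 [-0.06 -2.16 -0.4 ] 28.34
16.45 [-0.29 -0.42 -2.06] 28.23
18.2667 [ 537.99 -137.24  180.05] [-179.99   -0.    -96.15] [-0.25  0.05 -1.7 ] 28.53
```

View pics/c7.png

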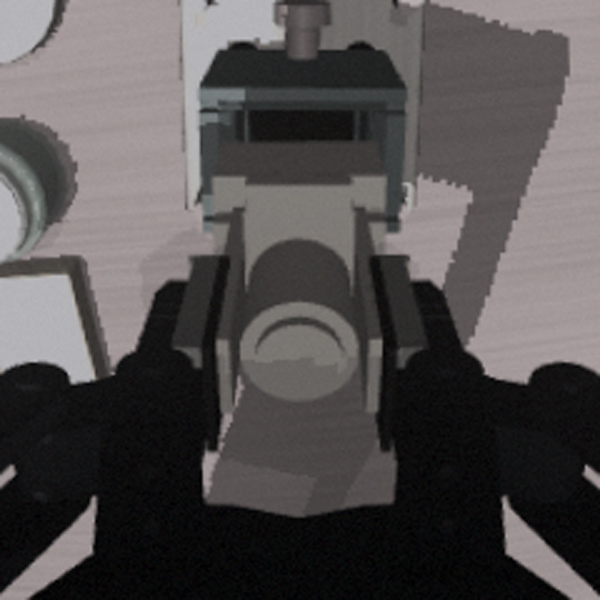

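View pics/c7s.png

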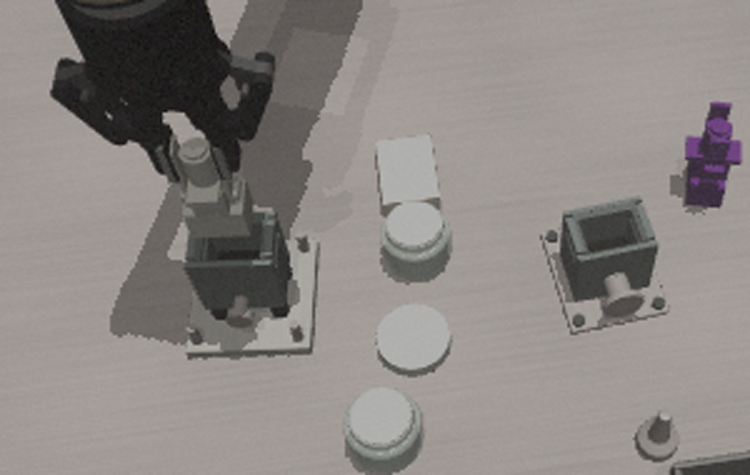

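The scene view shows the filler port empty and the cartridge held above the flushing port. The wrist view shows it upright between the pads, with the far rim edge at crop (200,90)–(405,90), level, so yaw is aligned. I'll check the predicted rim against those corners.

```bash
python3 - <<'E'
from h import *
T=np.load("pics/T7.npy"); px=(np.array([(200,90),(405,90)])+.5)/2.5-.5+(200,140)
print(px, wproj(rimpts([537.86,-137.68,-6.3],94),T)[:2], [wray(*q,T,94).round(1) for q in px], rimpts([537.86,-137.68,-6.3],94)[:2].round(1))
im=cv2.imread("pics/w7.png"); cv2.imwrite("pics/c7b.png",cv2.resize(im[160:250,270:380],None,fx=7,fy=6.5,interpolation=cv2.INTER_CUBIC))
E
```

```text
[[279.7 175.7]
 [361.7 175.7]] [[279.10495163 174.75981791]
 [363.01092029 174.8230847 ]] [array([ 564.4, -108.9,   94. ]), array([ 557.6, -171.1,   94. ])] [[ 565.2 -108.5   94. ]
 [ 558.2 -172.1   94. ]]
```

View pics/c7b.png

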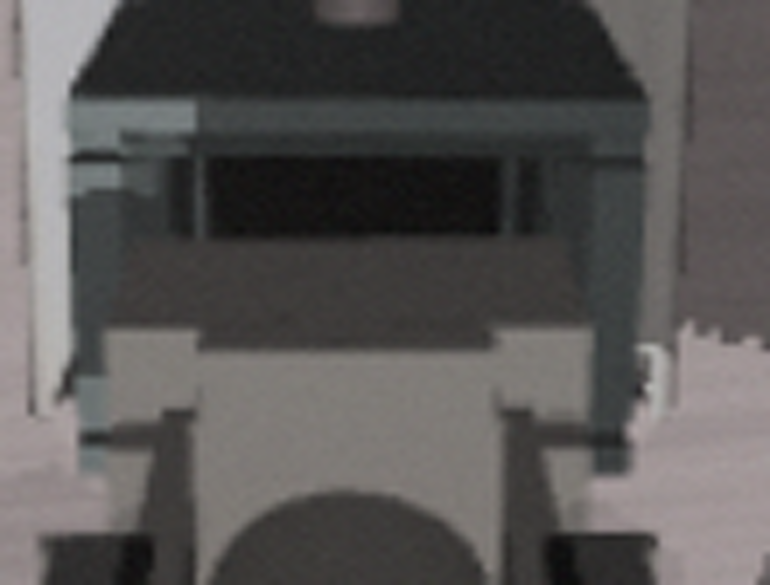

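```bash
cat > st.py <<'E'
from h import *
A=[180,0,-96.2]; XY=[537.9,-137.95]; f0=np.array([-.25,.05,-1.75])
def step(z,sp=30,w=.06,n=3):
    move_l(XY+[z],A,speed=sp); wait(w); o=get_obs(); f=F(n)-f0
    print(z,round(o["t"],2),o["tcp_pos"].round(2),f.round(2),o["moment"].round(2),round(o["grip_width"],2)); return f
E
python3 - <<'E'
from st import *
step(158,80)
for z in (150,145,140,130,119):
    f=step(z,40)
    if f[2]>4 or np.linalg.norm(f[:2])>6: print("STOP"); break
im=get_image("scene"); cv2.imwrite("pics/c8s.png",cv2.resize(im[120:270,140:310,::-1],None,fx=4,fy=4,interpolation=cv2.INTER_CUBIC))
E
```

```text
158 18.93 [ 537.63 -137.9   157.45] [ 0.26  0.26 -0.4 ] [-0.03 -0.01  0.01] 28.46
150 19.39 [ 537.78 -137.89  149.83] [0.49 0.61 0.01] [ 0.02 -0.03 -0.03] 28.67
145 19.77 [ 537.84 -137.9   144.77] [ 0.22  0.09 -0.31] [-0.01  0.04  0.07] 28.58
140 20.16 [ 537.84 -137.92  139.72] [ 0.22 -0.58 -0.17] [-0.04  0.01 -0.01] 28.55
130 20.67 [ 537.94 -137.94  129.79] [ 0.08 -0.22 -0.14] [-0.03 -0.05 -0.01] 28.62
119 21.2 [ 537.99 -137.95  118.82] [-0.23 -0.2  -0.28] [ 0.01 -0.03  0.02] 28.56
```

View pics/c8s.png

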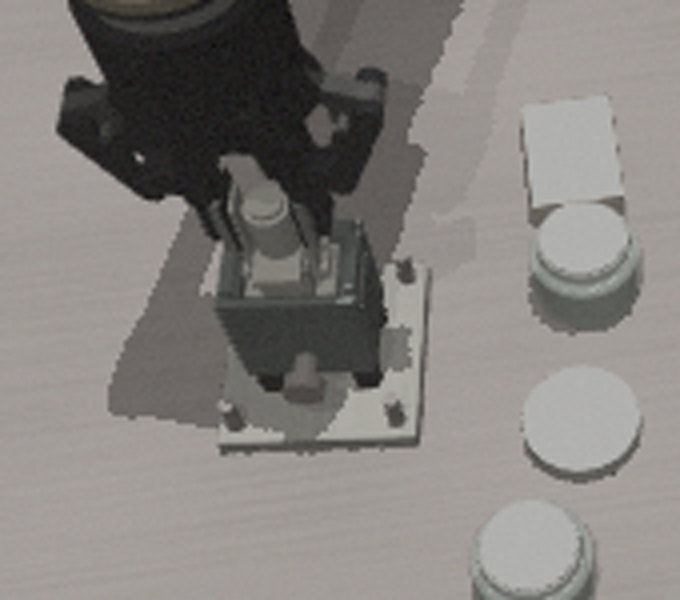

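Entered the well with no contact forces. Now the seat and the soft mount, by force.

```bash
python3 - <<'E'
from st import *
for z in (113,107,102,99,97,95.5,94,93,92,91,90):
    f=step(z,30,.08,4)
    if f[2]>9.8 or np.linalg.norm(f[:2])>7: print("STOP"); break
E
```

```text
113 21.73 [ 538.27 -138.21  113.4 ] [ 0.03 -0.7   2.59] [-0.07  0.04 -0.03] 28.31
107 22.23 [ 538.29 -138.18  107.27] [-0.04 -1.33  4.72] [-0.14  0.05 -0.02] 28.36
102 22.7 [ 538.27 -138.16  102.31] [ 0.88 -1.53  5.66] [-0.22 -0.05 -0.02] 28.31
99 23.1 [ 538.23 -138.12   99.32] [ 0.92 -1.68  6.42] [-0.42 -0.03  0.01] 28.35
97 23.5 [ 538.23 -138.11   97.36] [ 0.55 -1.77  7.09] [-0.33 -0.08 -0.01] 28.62
95.5 23.9 [ 538.22 -138.13   95.88] [ 0.76 -1.9   7.09] [-0.34 -0.11 -0.  ] 28.73
94 24.3 [ 538.27 -138.12   94.58] [ 0.75 -1.46  7.76] [-0.3  -0.02  0.  ] 28.16
93 24.7 [ 538.28 -138.15   93.71] [ 0.4  -1.36  8.73] [-0.29  0.03  0.02] 28.62
92 25.1 [ 538.29 -138.14   92.84] [ 0.11 -0.91  9.29] [-0.33  0.1   0.06] 28.26
91 25.5 [ 538.29 -138.15   91.98] [-0.88 -1.18  9.78] [-0.28  0.13 -0.  ] 28.44
90 25.9 [ 538.33 -138.15   91.15] [-0.57 -1.08 10.53] [-0.25  0.17 -0.01] 28.64
STOP
```

```bash
python3 - <<'E'
from st import *
z=90
for w in (32,35,38,41,43.5,46):
    grip(w); f=F(3)-f0; o=get_obs(); print(w,round(o["t"],2),f.round(2),o["tcp_pos"].round(2)[2],round(o["grip_width"],2))
    for _ in range(2):
        if f[2]<9.8 and z>86:
            z-=min(1.5,max(.7,(10.5-f[2])/.8)); f=step(z,30,.05,3)
        else: break
E
```

```text
32 26.23 [-0.32 -0.8  10.53] 91.11 32.21
35 26.5 [ 0.07 -0.55 10.13] 91.06 34.92
38 26.77 [-0.64 -0.09  9.84] 91.0 38.35
41 27.03 [-0.47 -1.97  9.81] 90.98 40.75
43.5 27.3 [-0.16 -0.43  9.93] 90.88 43.73
46 27.57 [-0.04  0.38  9.32] 90.84 46.07
88.5222781494455 27.87 [ 538.35 -137.49   89.46] [-0.42  1.01 10.55] [0.01 0.04 0.05] 46.12
```

```bash
python3 - <<'E'
from st import *
im=get_image("wrist"); cv2.imwrite("pics/c9.png",cv2.resize(im[160:380,200:440,::-1],None,fx=2.7,fy=2.7,interpolation=cv2.INTER_CUBIC))
f=step(96,30); f=step(104,40); step(108,40)
im=get_image("wrist"); cv2.imwrite("pics/c10.png",cv2.resize(im[160:380,200:440,::-1],None,fx=2.7,fy=2.7,interpolation=cv2.INTER_CUBIC))
E
```

```text
96 28.43 [ 538.16 -137.43   96.18] [1.03 0.84 6.73] [ 0.13 -0.21 -0.05] 46.1
104 28.88 [ 536.84 -137.68  103.07] [ 0.21 -0.53  1.53] [0.   0.01 0.  ] 46.23
108 29.24 [ 537.98 -138.02  108.14] [ 0.43 -0.25  2.01] [ 0.    0.02 -0.02] 46.13
```

View pics/c9.png

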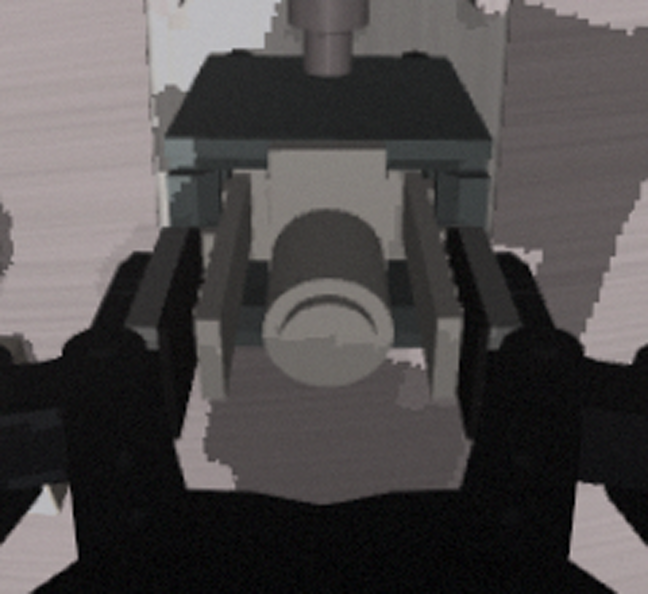

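View pics/c10.png

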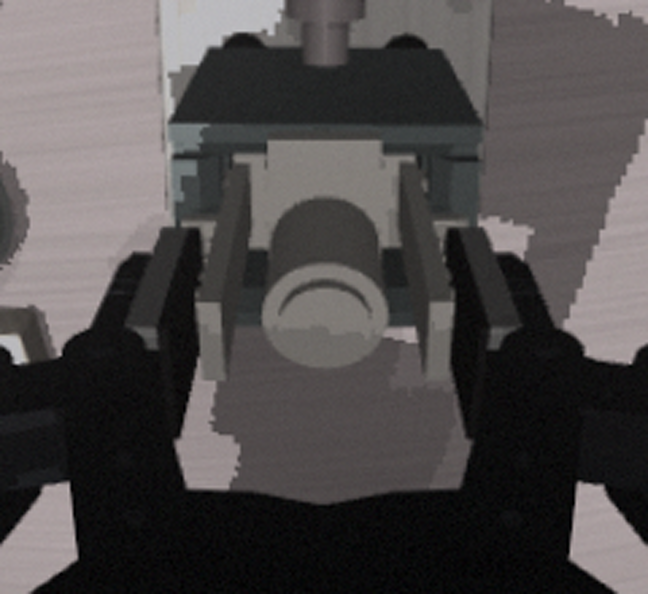

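Both tabs have sprung out to rest (crop columns ~210 and ~440) and the contact force is gone. I'll raise clear and look from the same relative pose as the first filler view (66 mm above the rim).

```bash
python3 - <<'E'
from st import *
move_l([537.9,-137.7,160],A,speed=90); grip(52); wait(.5)
o=get_obs(); T=wpose(o); np.save("pics/T11.npy",T); im=get_image("wrist"); cv2.imwrite("pics/w11.png",im[:,:,::-1]); print(o["t"],o["tcp_pos"].round(2),o["ee_rot"].round(2),o["wrist_force"].round(2))
cv2.imwrite("pics/c11.png",cv2.resize(im[160:300,235:405,::-1],None,fx=4.5,fy=4.5,interpolation=cv2.INTER_CUBIC))
im=get_image("scene"); cv2.imwrite("pics/w11s.png",im[:,:,::-1])
im=get_image("top"); cv2.imwrite("pics/w11t.png",im[:,:,::-1])
E
```

```text
30.8 [ 537.94 -137.74  160.04] [-179.99   -0.    -96.2 ] [-0.28  0.57  0.73]
```

View pics/c11.png

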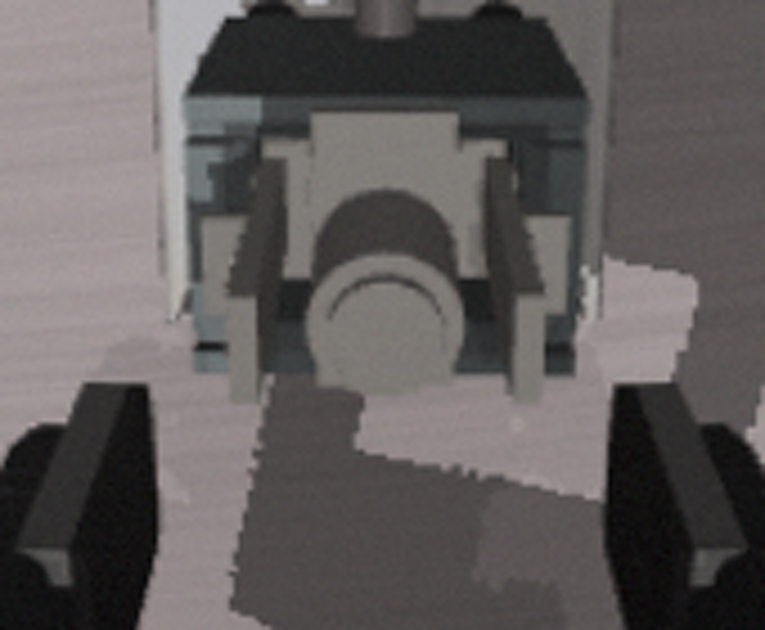

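View pics/w11s.png

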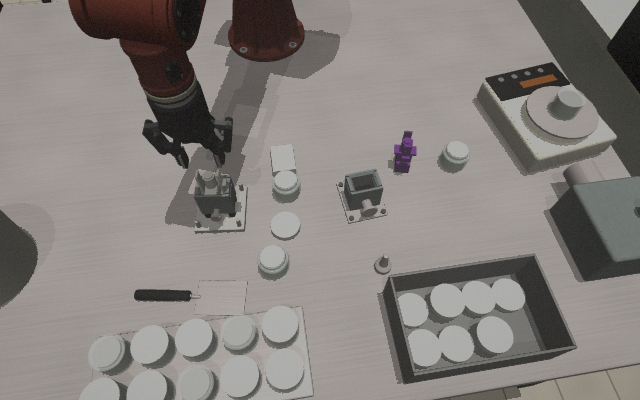

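The wrist view matches the original caught state in the filler port to within about 1 px. The tabs are at crop columns 228–258 and 513–545, the finger rests are symmetric, and the flange sits the same way on the rim. In the scene view the jars, lid, nozzle, spatula, labels and purple decoy are where they were. Handing in.

```bash
python3 - <<'E'
from h import *
print(get_obs()["t"]); print(sign_off())
E
```

```text
30.95
the job is handed in; nothing more can be done
None
```

The cartridge is snapped home in the flushing port with both tabs sprung out. I handed the job in at 31 s of the 54 s allowed.

- **Release:** I squeezed the tabs with the grip set to 25 N and lifted only once they were pinched. The seat pushed the cartridge up as it rose, and I saw no sign of it catching.
- **Insertion:** It entered the well without touching the sides. I pressed to about 10.5 N against the soft mount, past the point where the flange lands on the rim. I held about 9.3–10.5 N while the tabs opened, then withdrew.
- **Final checks:** The last wrist view matches the cartridge's original caught state in the filler port to about 1 pixel along the tab line and within about 5 pixels across it. The wrist force is back to about zero, and nothing else on the bench looks moved in the scene view. I took a last top view too but did not look at it.
- **What disagreed:**
  - The gripper read 28–29 mm while pinching, where 32 mm was expected. I put that down to pad give under load.
  - The stiffness change at flange landing began nearer 7–8 N than the stated 9 N, so I pressed on to 10.5 N, under the mount's 12 N limit.
  - I did not tug on the cartridge to test the catches.

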